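# Refit the drive collar on the shaft flat and hold it down

## Task

Slide the orange shaft lock on the drive unit away from the shaft, fully to its end stop, and only then turn the upright black shaft until its bright flat squarely faces the yellow pointer. Put the loose collar over the shaft with its red thumb screw towards that flat and press it down level until the sprung washer under it is fully down. Finish while still holding the collar down in the fingers, so the mechanic can tighten the screw: do not let go, and leave the clog, the spray can and the tape roll where they are.

Things in the scene. Friction and masses are not known exactly. Their poses are not given: they have to be found in the camera images.
- drive: Drive unit fixed to the bench: yellow base plate 120 x 245 x 10 mm, blue housing 100 x 100 mm, top 50 mm above the bench. Origin on the bench under the shaft axis, z up. Own +x: from the axis to the yellow pointer on the housing top (28 to 50 mm from the axis, points at the shaft). Own +y: the way the lock slides free. Motor on the -y side, top at 49 mm, out to 164 mm.
- shaft_flat (a point): Middle of the bright flat on the upright black D-shaped shaft, 7 mm from the shaft axis, 85 mm above the bench; x axis straight out of the flat, z up. Shaft 24 mm in diameter, 19 mm from the flat (which runs its whole length) to the far side. It turns either way without limit with 0.15 N m friction and stays where it is left.
- shaft_end (a point): Centre of the shaft's top end, on its axis, 105 mm above the bench, over the drive's origin. The last 4 mm taper to 18 mm diameter. 42 mm of shaft stand free above the washer. Axes turn with the shaft, x towards the flat.
- lock_grip (a point): Centre of the top of the orange lock grip, a block 24 mm (drive x) x 20 mm (drive y) x 36 mm high, from 24.5 to 60.5 mm above the bench, on an aluminium track in line with the shaft along the drive's +y. Axes as the drive's.
- lock (a joint): Travel of the lock grip along the drive's +y in m: 0 = locked, grip centre 100 mm from the shaft axis; 0.050 = free, at the end stop, grip centre 150 mm from it. About 2 N friction, stays where it is left.
- washer (a joint): Downward travel in m of the sprung copper washer (40 mm diameter, 5 mm thick) round the shaft's foot: 0 = up, its top 63 mm above the bench; 0.006 = fully down on its stop, top at 57 mm. The spring takes 3 N at first, 9 N fully down, and lifts it again when let go; the collar's weight alone does not move it.
- collar: Loose aluminium collar, about 180 g, 46 mm outer and 27 mm bore diameter, 26 mm high, lying flat. Origin at the centre of its underside, z up, +x to its thumb screw, 13 mm above the underside. The screw's 6 mm wide tip stands into the bore to 8.5 mm from the axis, so it passes the shaft only at the flat; its red head (14 mm diameter) lies 26 to 36 mm from the axis.
- collar_screw (a point): Outer end of the red thumb screw's head, 36 mm from the collar's axis and 13 mm above its underside.
- clog: Grey moulded clog, 250 mm long, 92 mm wide, 80 mm high; bystander. Origin under its middle, toe to its +x.
- spray_can: White spray can with a red band and red cap, 58 mm diameter, 175 mm high; bystander. Origin at the centre of its underside.
- tape_roll: Roll of tape lying flat, 100 mm diameter, 24 mm high; bystander. Origin at the centre of its underside.
Not all that is in view belongs to the job. What is meant by the collar is not blue, green or turquoise, and is the smaller of those in its own colour.

How it is judged:
By the outcome, as a careful person would: the job done as asked, in the order asked, and still so for the second after the job is handed in, while the arm keeps its last pose, push and grip.
It also fails if it takes over 72 s, if anything falls off the work surface, if the arm or the gripper's body presses on something with over 40 N, if the wrist force passes 120 N, or if a joint passes its speed limit or range.

## Robot

A 6-joint arm with a two-finger parallel gripper is mounted at the origin on the work surface. World frame = base frame: x ahead of the robot, y to its left, z up, the work surface at z = 0. Lengths are in mm, angles in rad, forces in N, time in s.
With the tool pointing down it reaches from about 400 to 925 mm from the base axis. Payload 12.5 kg.
Tool frame: the origin (TCP) lies midway between the tips of the shut fingers; the grasp point (between the pads) lies 19 mm behind it; z points along the fingers, y is the line along which they close (so a half turn about z gives the same grasp; the last joint's range is limited). The gripper opens to 95 mm and grips with 3 to 60 N. Pads are 20 mm wide; open, the fingers measure 119 mm over their backs; the gripper's body (75 mm by 180 mm) begins 59 mm behind the grasp point.
Start: joints at [1.204, 0.491, 1.559, -0, 1.092, -0.106], TCP at [161.141, 603.888, 214.661] pointing down, gripper open.
Joint ranges: [-3.1, 3.1], [-0.84, 2.19], [0.05, 2.79], [-1.13, 4.28], [0.06, 2.93], [-2.69, 2.69]. Speed limits (rad/s): [2.22, 2.22, 2.79, 3.14, 3.14, 3.14].

## Interface

Orientations are given as [roll, pitch, yaw] about the fixed x, y, z axes, in that order (R = Rz(yaw) Ry(pitch) Rx(roll)).
In Python, from cell import env gives the robot as it stands.
- The arm moves only by the tool arm_command, never from a script. Its argument "targets" is a list of rows, each a list of 5 numbers: the shift along the tool's x, y, z in mm, then the turn about the tool's z in degrees, then the opening, from 0 (shut) to 1 (fully open). In form: [[tx, ty, tz, roll, fingers], ...]. A call has 1 to 5 rows; each row is the pose to reach, as a shift and turn from the pose commanded when the call began, along the tool's axes at that moment; what a row does not reach only later rows make up. A row lasts 1/10 s, in which the tool goes at most 50 mm and 8.59 degrees, less where a joint would pass 70% of its speed; a pose out of reach is approached as far as the arm can. A call with a gripper value outside its range is refused whole. The fingers move at their own pace and stop on an object; the grip force is fixed at half the most. Time passes only in rows, so rows that repeat a pose let the fingers close. It gives the time, the measured TCP pose, the force, the opening and the grip force at its end, in the units of the state.
- env.state(): the state, without advancing time (a new reading comes with each control period).
- env.read_camera(name): name is "scene" or "side" or "wrist"; returns a dict with "frame" (480x640x3 uint8, red, green, blue), "vertical_fov" (degrees; the focal length in pixels is half the picture's height over the tangent of half this angle, whatever the lens; pixels are square), "cx", "cy" (the principal point, pixels), "world_from_camera" (4x4, takes a point from camera to world coordinates); the wrist camera has in their place "hand_eye" (4x4, takes a point from camera to tool coordinates, whose origin is the TCP and whose axes are the flange's). Camera axes: x right, y down, z forward; pixel columns grow to the right and rows downward; lengths in mm; the calibration is good to about 2 mm. A picture is of the moment at which its call begins: read the wrist's pose just before it. There is no depth.
- env.job_done(): hands the job in; it is judged then, once.
The state is a dict: "t": time; "joints": joint angles; "qvel": joint speeds; "tau": joint torques, N m; "eef_pos": TCP position; "tcp_rot": TCP orientation; "ft_force": force on the tool from outside, world axes, zero at the start; "moment": the same for the moment, N m; "opening": opening from 0.0 (shut) to 1.0 (fully open); "grip_force": force on a finger pad.
Only numpy, scipy, OpenCV 4.12 (cv2) and the standard library are available. Lean on these libraries where they do the work, as an engineer would, in place of code of your own. Each camera call takes 0.05 s, during which the arm holds its last target. There are 200 camera calls.

## Working session

There is one attempt and no reset: what is moved stays moved. The work goes in short steps, Python scripts to look and compute and a tool call to move; the robot and the scene stay as the last step left them, time stands still between calls to the robot, and variables do not carry over. Pictures are saved under pics/ and viewed, at most 10 in all, crops included, and the job is handed in when it is done.

Besides the shell and the picture viewer there is one more tool, called after "Emit:" as name(argument=value, ...) on one line, values as JSON. arm_command: Moves the arm, as the interface text tells. Its arguments: {"type":"object","properties":{"targets":{"type":"array","items":{"type":"array","items":{"type":"number"}}}},"required":["targets"]}

```bash
mkdir -p pics; cat > h.py <<'E'
import numpy as np,cv2
from cell import env
from scipy.spatial.transform import Rotation as R
def cam(n):
    s=env.state(); c=env.read_camera(n); f=240/np.tan(np.radians(c["vertical_fov"])/2)
    if n=="wrist":
        T=np.eye(4); T[:3,:3]=R.from_euler('xyz',s["tcp_rot"]).as_matrix(); T[:3,3]=s["eef_pos"]; W=T@np.array(c["hand_eye"])
    else: W=np.array(c["world_from_camera"])
    return dict(im=cv2.cvtColor(c["frame"],cv2.COLOR_RGB2BGR),f=f,cx=c["cx"],cy=c["cy"],W=W)
def ray(c,u,v):
    d=c["W"][:3,:3]@np.array([(u-c["cx"])/c["f"],(v-c["cy"])/c["f"],1]); return c["W"][:3,3],d
def onz(c,u,v,z):
    o,d=ray(c,u,v); return o+d*(z-o[2])/d[2]
def proj(c,p):
    q=c["W"][:3,:3].T@(np.array(p)-c["W"][:3,3]); return q[:2]/q[2]*c["f"]+[c["cx"],c["cy"]]
def tool(dw):  # world shift -> tool axes
    return R.from_euler('xyz',env.state()["tcp_rot"]).as_matrix().T@np.array(dw)
E
python3 - <<'E'
from h import *
print(env.state())
for n in("scene","side","wrist"):
    c=cam(n); cv2.imwrite(f"pics/{n}0.png",c["im"]); print(n,c["f"],c["cx"],c["cy"],c["W"].round(3).tolist())
E
```

```text
{'t': 0.0, 'joints': array([ 1.20440225e+00,  4.91551757e-01,  1.55947388e+00,  7.45201317e-06,
        1.09164620e+00, -1.05616956e-01]), 'qvel': array([-1.36817410e-03,  2.10420991e-05,  8.03776031e-04, -8.56100619e-04,
       -6.26160474e-04,  6.14693239e-04]), 'tau': array([ 2.05561182e-04, -6.12655950e+01, -2.58176279e+01,  6.92420150e-02,
        4.83175053e-02, -1.10248370e-04]), 'eef_pos': array([161.04417283, 603.64546568, 214.05817073]), 'tcp_rot': array([-3.14052019e+00, -1.20339942e-04,  2.88081203e+00]), 'ft_force': array([ 0.44694871,  0.00244962, -1.3261389 ]), 'moment': array([-0.01067727,  0.0045006 ,  0.0248279 ]), 'grip_force': 0.0, 'opening': 1.0010147337916484}
scene 502.2622522581792 311.4017882245203 236.71909542336022 [[0.463, 0.756, -0.462, 1158.271], [0.886, -0.4, 0.233, -287.727], [-0.009, -0.518, -0.856, 1082.463], [0.0, 0.0, 0.0, 1.0]]
side 461.2622309196444 320.9798586461147 234.67073230721277 [[0.98, -0.134, 0.144, 462.614], [-0.197, -0.647, 0.737, -737.362], [-0.006, -0.751, -0.66, 729.251], [0.0, 0.0, 0.0, 1.0]]
wrist 377.2884821324309 311.6918839603442 239.04384391012346 [[0.257, 0.925, 0.278, 81.977], [0.966, -0.247, -0.074, 626.088], [-0.0, 0.288, -0.958, 384.286], [0.0, 0.0, 0.0, 1.0]]
```

View pics/scene0.png

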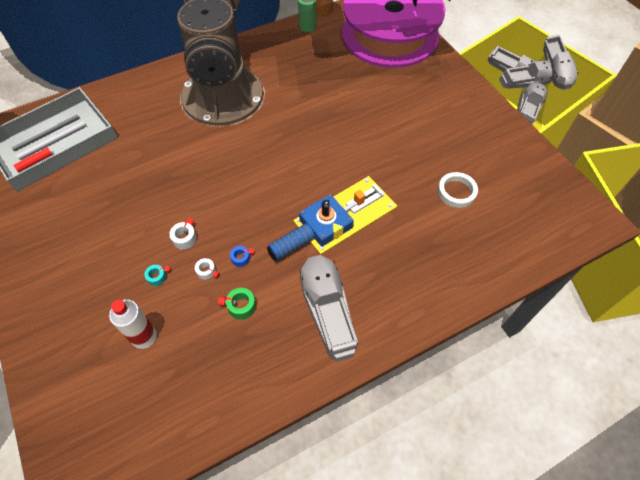

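View pics/side0.png

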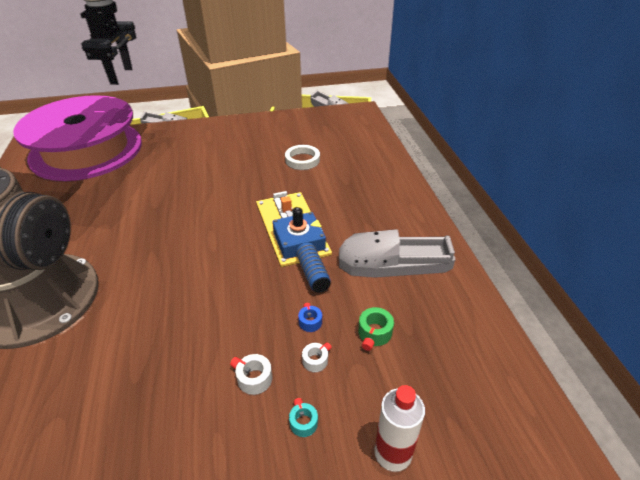

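Candidates for the collar in the scene view are: large silver (183,236), small silver (205,268), blue (241,256), teal (155,274) and green (240,303). I choose the small silver one, which is at side (316,356). The lock is orange at scene (360,197). The shaft is at (326,204), with its motor towards the lower left.

```bash
python3 - <<'E'
from h import *
a=cam("scene");b=cam("side")
m=np.hstack([cv2.resize(a["im"][175:320,140:290],None,fx=2.66,fy=2.66,interpolation=cv2.INTER_CUBIC),cv2.resize(b["im"][185:330,245:395],None,fx=2.66,fy=2.66,interpolation=cv2.INTER_CUBIC)])
cv2.imwrite("pics/crop1.png",m)
def tri(p,q):
    o1,d1=ray(a,*p);o2,d2=ray(b,*q)
    t=np.linalg.lstsq(np.c_[d1,-d2],o2-o1,rcond=None)[0]
    x,y=o1+d1*t[0],o2+d2*t[1]; return ((x+y)/2).round(1),np.linalg.norm(x-y).round(1)
for n,p,q in [("shaft",(326,202),(298,209)),("lock",(360,193),(286,199)),("collar",(205,268),(316,356)),("screw",(216,274),(327,347)),("bigcollar",(183,236),(254,373)),("blue",(241,256),(310,318)),("can",(119,308),(405,397)),("green",(240,303),(376,325)),("tape",(458,190),(303,157))]: print(n,*tri(p,q))
for n,p in [("clogtoe",(318,262)),("clogheel",(344,350))]: print(n,onz(a,*p,40).round())
E
```

```text
shaft [564.5  51.2 108.1] 3.2
lock [550.5 156.7  59.8] 2.8
collar [ 542.9 -264.4   18.2] 2.6
screw [ 567.2 -246.6   13.4] 1.8
bigcollar [ 431.8 -278.7   18.5] 1.5
blue [ 548.9 -173.8   12.2] 0.9
can [ 630.5 -449.2  165.2] 1.2
green [ 667.1 -225.6   24.5] 0.4
tape [634.1 409.8  12.9] 1.7
clogtoe [664. -22.  40.]
clogheel [878. -73.  40.]
```

View pics/crop1.png

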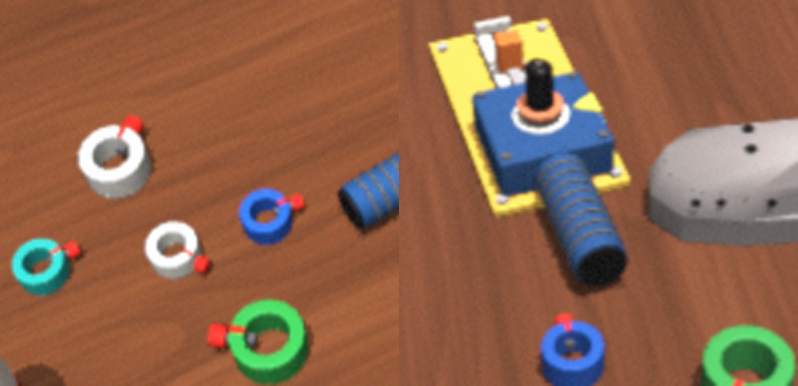

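The crop confirms that the small silver collar at scene (205,268) is plain aluminium and smaller than the other silver one, with its red screw at (216,274). I'm moving above the drive for a closer look.

Emit:
arm_command(targets=[[-40, -30, 0, 0, 1], [-80, -60, 0, 0, 1], [-120, -90, 0, 0, 1], [-160, -120, 0, 0, 1], [-200, -150, 0, 0, 1]])

```text
t: 0.75
eef_pos: [316.5, 405.8, 214.7]
tcp_rot: [3.141, 0.0, 2.881]
ft_force: [1.3, 0.8, 0.0]
opening: 1.001
grip_force: 0.0
```

Emit:
arm_command(targets=[[-40, -30, 0, 0, 1], [-80, -60, 0, 0, 1], [-120, -90, 0, 0, 1], [-160, -120, 0, 0, 1], [-200, -150, 0, 0, 1]])

```text
t: 1.25
eef_pos: [471.2, 209.1, 214.8]
tcp_rot: [3.141, 0.0, 2.881]
ft_force: [1.3, 0.6, -0.0]
opening: 1.0
grip_force: 0.0
```

Emit:
arm_command(targets=[[-37, -27, 0, 8, 1], [-74, -54, 0, 16, 1], [-110, -80, 0, 24, 1], [-110, -80, 0, 32, 1], [-110, -80, 0, 40, 1]])

```text
t: 1.75
eef_pos: [556.5, 103.9, 214.2]
tcp_rot: [-3.141, -0.0, 2.175]
ft_force: [-0.1, 0.9, 0.0]
opening: 1.002
grip_force: 0.0
```

Emit:
arm_command(targets=[[0, 0, 0, 8, 1], [0, 0, 0, 16, 1], [0, 0, 0, 24, 1], [0, 0, 0, 28, 1], [0, 0, 0, 28, 1]])

```text
t: 2.25
eef_pos: [555.9, 105.2, 214.6]
tcp_rot: [3.142, -0.0, 1.693]
ft_force: [0.0, 0.2, -0.5]
opening: 1.0
grip_force: 0.0
```

```bash
python3 - <<'E'
from h import *
s=env.state();print(s["eef_pos"],s["tcp_rot"],s["joints"],s["t"])
c=cam("wrist");cv2.imwrite("pics/w1.png",c["im"])
np.save("pics/w1.npy",c,allow_pickle=True)
h=cv2.cvtColor(c["im"],cv2.COLOR_BGR2HSV)
for n,lo,hi in [("orange",(6,150,120),(16,255,255)),("yellow",(24,130,120),(34,255,255))]:
    m=cv2.inRange(h,lo,hi)
    for k in cv2.findContours(m,0,2)[0]:
        if cv2.contourArea(k)>60: print(n,cv2.contourArea(k),cv2.minAreaRect(k))
E
```

```text
[555.9005563  105.23344729 214.60008038] [ 3.14157326e+00 -7.90342090e-05  1.69303039e+00] [ 7.03074009e-02  4.06843233e-01  1.70655578e+00  9.33416866e-05
  1.02817838e+00 -5.19748603e-02] 2.25
orange 8492.0 ((309.99993896484375, 407.0), (297.99993896484375, 43.99999237060547), -0.0)
orange 111.0 ((301.4848937988281, 267.15283203125), (9.644433975219727, 17.875988006591797), 42.51044845581055)
orange 63.5 ((306.6947021484375, 156.0796356201172), (16.650760650634766, 32.54894256591797), 48.8140754699707)
orange 41730.5 ((145.5, 242.0), (212.0, 291.0), 90.0)
orange 110753.5 ((346.5, 174.0), (348.0, 585.0), 90.0)
yellow 78.5 ((337.0, 207.5), (36.0, 7.0), -0.0)
yellow 2279.5 ((346.56573486328125, 147.06753540039062), (32.11714553833008, 82.27268981933594), 0.7638983726501465)
yellow 3687.0 ((291.5, 113.0), (90.0, 87.0), 90.0)
```

View pics/w1.png

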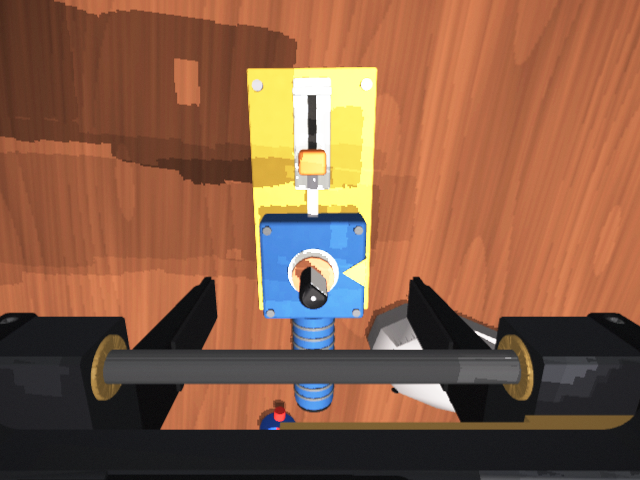

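The wrist view shows the base plate nearly upright in the picture, the lock grip at (313,160), the pointer at (355,270), and the shaft top at (313,298). The bright flat is seen on the shaft's upper right side, so I'll zoom in on it.

```bash
python3 - <<'E'
from h import *
c=np.load("pics/w1.npy",allow_pickle=True).item()
cv2.imwrite("pics/crop2.png",cv2.resize(c["im"][135:315,270:370],None,fx=5,fy=3.3*5/5*1.0,interpolation=cv2.INTER_CUBIC) if 0 else np.hstack([cv2.resize(c["im"][240:310,280:380],None,fx=4.5,fy=4.5,interpolation=cv2.INTER_CUBIC),cv2.resize(c["im"][140:210,275:345],None,fx=4.5,fy=4.5,interpolation=cv2.INTER_CUBIC)]))
P=[onz(c,*p,10) for p in [(248,70),(377,68),(260,312),(369,310)]]
print(np.array(P).round(1))
for a,b in[(0,1),(2,0),(3,1)]:
    d=P[b]-P[a];print(np.degrees(np.arctan2(d[1],d[0])),np.linalg.norm(d))
h=cv2.cvtColor(c["im"],cv2.COLOR_BGR2HSV)
print("lock",onz(c,313,156,60.5),"shaft",onz(c,313.5,298,105))
E
```

```text
[[481.9 228.8  10. ]
 [598.7 244.8  10. ]
 [513.2 -14.6  10. ]
 [632.    2.6  10. ]]
7.836769864431302 117.83484134385726
97.32638421801123 245.35344313772956
97.82885819919053 244.5195141621462
lock [549.83449022 163.43878098  60.5       ] shaft [563.67090243  54.67393869 105.        ]
```

View pics/crop2.png

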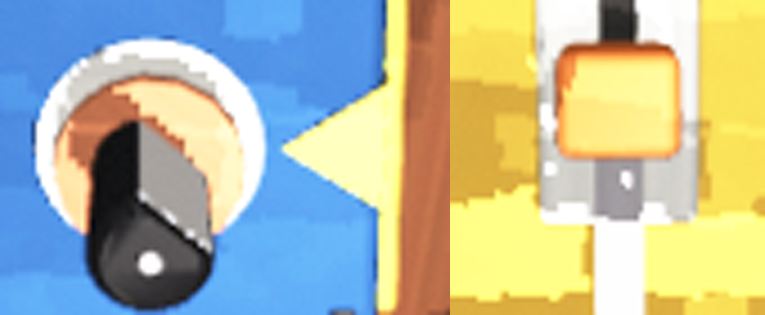

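The flat faces about 55° anticlockwise from the pointer, so the shaft turns clockwise by that much. The lock comes first.

Emit:
arm_command(targets=[[25, 0, 0, 0, 1], [51, 1, 0, -0.6, 1], [51, 1, 40, -0.6, 1], [51, 1, 80, -0.6, 0.8], [51, 1, 120, -0.6, 0.6]])

```text
t: 2.8
eef_pos: [550.6, 156.3, 93.6]
tcp_rot: [3.14, -0.0, 1.708]
ft_force: [0.8, 0.6, -0.3]
opening: 0.88
grip_force: 0.0
```

Emit:
arm_command(targets=[[0, 0, 25, 0, 0.6], [0, 0, 45, 0, 0.6], [0, 0, 63, 0, 0.6], [0, 0, 63, 0, 0.4], [0, 0, 63, 0, 0.2]])

```text
t: 3.3
eef_pos: [550.8, 156.0, 31.9]
tcp_rot: [-3.141, -0.0, 1.706]
ft_force: [0.7, 0.3, 0.5]
opening: 0.491
grip_force: 0.0
```

Emit:
arm_command(targets=[[0, 0, 0, 0, 0], [0, 0, 0, 0, 0], [0, 0, 0, 0, 0], [0, 0, 0, 0, 0], [0, 0, 0, 0, 0]])

```text
t: 3.8
eef_pos: [550.0, 155.9, 32.4]
tcp_rot: [-3.141, -0.0, 1.705]
ft_force: [-4.9, -0.3, 7.7]
opening: 0.253
grip_force: 30.0
```

```bash
python3 - <<'E'
from h import *
s=env.state();print(s["eef_pos"],s["tcp_rot"],s["ft_force"],s["opening"],s["grip_force"])
c=np.load("pics/w1.npy",allow_pickle=True).item()
for z in(105,101):
    a=onz(c,311.1,284.4,z);b=onz(c,326.7,295.1,z);d=b-a
    print(a,b,np.degrees(np.arctan2(d[1],d[0]))+90,np.linalg.norm(d),"mid",(a+b)/2)
E
```

```text
[549.9843004  155.90146805  32.43286082] [-3.14070966e+00 -6.94866238e-05  1.70452795e+00] [-4.92329028 -0.32950043  7.69848977] 0.2526720868435585 30.000764429569244
[560.2749494   66.32191583 105.        ] [573.97166365  58.54649439 105.        ] 60.41706554459749 15.749830466223269 mid [567.12330653  62.43420511 105.        ]
[560.47745782  64.58420538 101.        ] [574.37000884  56.69761031 101.        ] 60.41706554459758 15.975022864708052 mid [567.42373333  60.64090784 101.        ]
```

Emit:
arm_command(targets=[[10, -0.5, 0, 0, 0], [20, -0.5, 0, 0, 0], [30, -0.5, 0, 0, 0], [38, -0.5, 0, 0, 0], [44, -0.5, 0, 0, 0]])

```text
t: 4.3
eef_pos: [544.2, 200.1, 32.4]
tcp_rot: [3.141, -0.0, 1.705]
ft_force: [-2.4, -2.3, 6.0]
opening: 0.251
grip_force: 30.0
```

Emit:
arm_command(targets=[[2, 0, 0, 0, 0], [4, 0, 0, 0, 0], [5, 0, 0, 0, 0], [6, 0, 0, 0, 0], [6, 0, 0, 0, 0]])

```text
t: 4.8
eef_pos: [544.0, 201.6, 32.4]
tcp_rot: [-3.141, 0.004, 1.705]
ft_force: [2.8, -35.9, 9.9]
opening: 0.247
grip_force: 48.0
```

Emit:
arm_command(targets=[[-4, 0, 0, 0, 0], [-4, 0, 0, 0, 0.3], [-4, 0, 0, 0, 0.5], [-4, 0, -40, 0, 0.6], [-4, 0, -80, 0, 0.6]])

```text
t: 5.3
eef_pos: [543.5, 201.8, 111.9]
tcp_rot: [-3.14, -0.0, 1.705]
ft_force: [0.4, 0.1, 1.3]
opening: 0.491
grip_force: 0.0
```

Emit:
arm_command(targets=[[-40, 0, -40, 0, 0.6], [-80, 0, -80, 0, 0.6], [-115, 0, -80, 0, 0.6], [-115, 0, -80, 0, 0.6], [-115, 0, -80, 0, 0.6]])

```text
t: 5.8
eef_pos: [559.5, 87.2, 192.0]
tcp_rot: [3.141, -0.0, 1.703]
ft_force: [0.2, 0.1, -0.3]
opening: 0.602
grip_force: 0.0
```

```bash
python3 - <<'E'
from h import *
s=env.state();print(s["eef_pos"],s["tcp_rot"],s["joints"],s["t"])
c=cam("wrist");cv2.imwrite("pics/w2.png",c["im"])
np.save("pics/w2.npy",c,allow_pickle=True)
u,v=proj(c,[543,203,60]);a=c["im"][int(v)-50:int(v)+60,int(u)-50:int(u)+50]
u2,v2=proj(c,[564,54,105]);print(u,v,u2,v2)
b=c["im"][int(v2)-60:int(v2)+50,int(u2)-50:int(u2)+50]
cv2.imwrite("pics/crop3.png",cv2.resize(np.hstack([a,b]),None,fx=3.9,fy=3.9,interpolation=cv2.INTER_CUBIC))
E
```

```text
[559.46527018  87.23530226 191.97352823] [ 3.14065578e+00 -2.84667724e-04  1.70295087e+00] [ 3.78519314e-02  4.31947212e-01  1.73290729e+00  4.48726854e-04
  9.75832288e-01 -9.45538096e-02] 5.8
310.10105801411413 77.87399407096768 311.5898847416862 289.75685093466296
```

View pics/crop3.png

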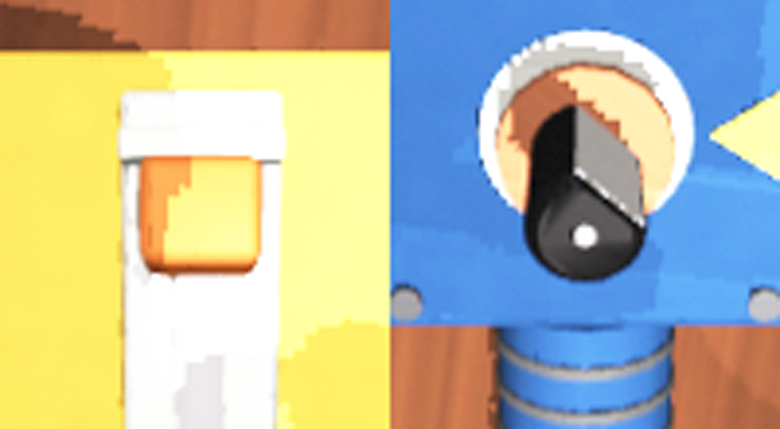

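The lock is flush against the white stop bar (crop (200,157)), and the push force there was 36 N. Next I grip the shaft across its flat.

Emit:
arm_command(targets=[[-17, -1, 0, -8, 0.6], [-35, -2, 0, -16, 0.6], [-35, -2, 0, -24, 0.6], [-35, -2, 0, -32, 0.6], [-35, -2, 0, -40, 0.6]])

```text
t: 6.35
eef_pos: [561.7, 54.0, 190.9]
tcp_rot: [-3.141, -0.001, 2.41]
ft_force: [0.2, -0.8, 0.6]
opening: 0.601
grip_force: 0.0
```

Emit:
arm_command(targets=[[0, 0, 0, -8, 0.6], [0, 0, 30, -14, 0.6], [0, 0, 65, -14, 0.6], [0, 0, 100, -14, 0.6], [0, 0, 122, -14, 0.6]])

```text
t: 6.85
eef_pos: [560.8, 54.2, 66.8]
tcp_rot: [-3.14, -0.003, 2.649]
ft_force: [0.3, 0.5, -0.0]
opening: 0.598
grip_force: 0.0
```

Emit:
arm_command(targets=[[0, 0, 0, 0, 0.3], [0, 0, 0, 0, 0], [0, 0, 0, 0, 0], [0, 0, 0, 0, 0], [0, 0, 0, 0, 0]])

```text
t: 7.35
eef_pos: [562.4, 52.7, 70.6]
tcp_rot: [3.141, 0.001, 2.647]
ft_force: [-0.1, -0.3, -0.9]
opening: 0.235
grip_force: 0.0
```

Emit:
arm_command(targets=[[0, 0, 0, 0, 0], [0, 0, 0, 0, 0]])

```text
t: 7.55
eef_pos: [561.8, 51.8, 70.5]
tcp_rot: [-3.141, 0.001, 2.647]
ft_force: [-3.1, -6.2, 6.3]
opening: 0.205
grip_force: 30.0
```

```bash
python3 - <<'E'
from h import *
s=env.state();print({k:s[k].round(3) if hasattr(s[k],'round') else s[k] for k in ("eef_pos","tcp_rot","ft_force","moment","opening","grip_force")}, s["opening"]*95)
E
```

```text
{'eef_pos': array([561.847,  51.769,  70.492]), 'tcp_rot': array([-3.141e+00,  1.000e-03,  2.647e+00]), 'ft_force': array([-3.061, -6.162,  6.333]), 'moment': array([-1.273,  0.628, -0.147]), 'opening': 0.20467529399544557, 'grip_force': 30.001129411248257} 19.44415292956733
```

Emit:
arm_command(targets=[[0.3, 0, 0, 6, 0], [0.5, 0.1, 0, 12, 0], [0.8, 0.1, 0, 18, 0], [1, 0.2, 0, 24, 0], [1.2, 0.3, 0, 30, 0]])

```text
t: 8.05
eef_pos: [561.4, 51.9, 70.5]
tcp_rot: [3.142, 0.002, 2.12]
ft_force: [-1.5, -11.8, 5.1]
opening: 0.194
grip_force: 30.0
```

Emit:
arm_command(targets=[[0.3, 0, 0, 6, 0], [0.5, 0.1, 0, 12, 0], [0.8, 0.1, 0, 18, 0], [1, 0.2, 0, 24, 0], [1, 0.2, 0, 24, 0]])

```text
t: 8.55
eef_pos: [561.0, 52.8, 70.5]
tcp_rot: [3.141, 0.002, 1.701]
ft_force: [-1.2, -12.7, 4.5]
opening: 0.196
grip_force: 30.0
```

```bash
python3 - <<'E'
from h import *
s=env.state();print({k:s[k].round(3) if hasattr(s[k],'round') else s[k] for k in ("eef_pos","tcp_rot","ft_force","moment","opening","grip_force")}, s["opening"]*95,np.degrees(s["tcp_rot"][2]))
E
```

```text
{'eef_pos': array([561.001,  52.795,  70.505]), 'tcp_rot': array([3.141e+00, 2.000e-03, 1.701e+00]), 'ft_force': array([ -1.18 , -12.659,   4.51 ]), 'moment': array([-2.383,  0.422, -0.159]), 'opening': 0.19601200189682016, 'grip_force': 30.00148473191075} 18.621140180197916 97.46053990113907
```

Emit:
arm_command(targets=[[0, 0, 0, 0, 0.2], [0, 0, 0, 0, 0.4], [0, 0, 0, 0, 0.6], [0, 0, -40, 0, 0.6], [0, 0, -80, 0, 0.6]])

```text
t: 9.05
eef_pos: [560.2, 54.5, 150.0]
tcp_rot: [-3.139, -0.001, 1.704]
ft_force: [1.1, 0.3, 1.0]
opening: 0.475
grip_force: 0.0
```

Emit:
arm_command(targets=[[30, 0, -40, 0, 0.8], [30, 0, -40, 0, 1], [30, 0, -40, 0, 1], [30, 0, -40, 0, 1]])

```text
t: 9.45
eef_pos: [556.2, 83.9, 188.6]
tcp_rot: [-3.14, -0.0, 1.705]
ft_force: [-0.3, -0.6, -0.9]
opening: 0.81
grip_force: 0.0
```

```bash
python3 - <<'E'
from h import *
s=env.state();print(s["eef_pos"],s["tcp_rot"],s["t"])
c=cam("wrist");np.save("pics/w3.npy",c,allow_pickle=True)
u2,v2=proj(c,[564,54,105]);print(u2,v2)
u2,v2=int(u2),int(v2)
cv2.imwrite("pics/crop4.png",cv2.resize(c["im"][v2-60:v2+35,u2-60:u2+70],None,fx=6,fy=6,interpolation=cv2.INTER_CUBIC))
E
```

```text
[556.24763972  83.90494204 188.58292876] [-3.14000904e+00 -1.95897448e-04  1.70462874e+00] 9.45
316.76683148957443 288.07854482732614
```

View pics/crop4.png

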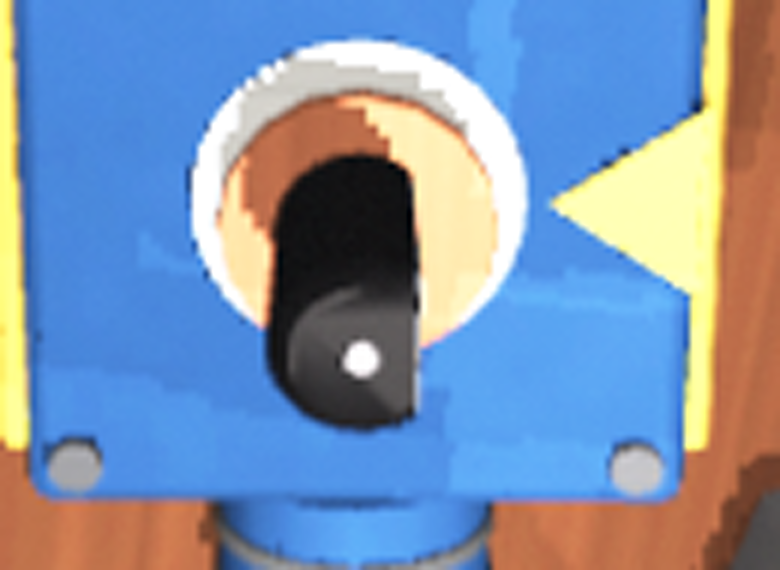

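The flat's edge is vertical in the picture at (415,290–410), so it faces the pointer squarely. The shaft centre is confirmed near (563.6,54.2). Next stop is the collar.

Emit:
arm_command(targets=[[-43, -7, 0, 8, 1], [-86, -14, 0, 16, 1], [-129, -22, 0, 24, 1], [-172, -29, 0, 32, 1], [-172, -29, 0, 32, 1]])

```text
t: 10.0
eef_pos: [550.4, -94.9, 188.2]
tcp_rot: [-3.14, 0.001, 1.137]
ft_force: [0.3, 1.2, -0.2]
opening: 0.999
grip_force: 0.0
```

```bash
python3 - <<'E'
from h import *
s=env.state();print(s["eef_pos"],np.degrees(s["tcp_rot"]),tool(np.array([543,-262,188])-s["eef_pos"]))
E
```

```text
[550.42066595 -94.90868823 188.22100367] [-1.79906534e+02  4.43508032e-02  6.51185524e+01] [-154.70391512   63.57093714    0.2370523 ]
```

Emit:
arm_command(targets=[[-39, 16, 0, 8, 1], [-78, 32, 0, 16, 1], [-117, 48, 0, 24, 1], [-155, 64, 0, 29, 1], [-155, 64, 0, 29, 1]])

```text
t: 10.5
eef_pos: [544.7, -261.9, 188.0]
tcp_rot: [-3.14, 0.001, 0.634]
ft_force: [0.1, 0.1, -0.7]
opening: 0.996
grip_force: 0.0
```

Emit:
arm_command(targets=[[0, 0, 0, 0, 1], [0, 0, 0, 0, 1]])

```text
t: 10.7
eef_pos: [545.1, -256.9, 188.9]
tcp_rot: [-3.14, 0.0, 0.641]
ft_force: [0.4, 0.2, 0.1]
opening: 1.001
grip_force: 0.0
```

```bash
python3 - <<'E'
from h import *
s=env.state();print(s["eef_pos"],np.degrees(s["tcp_rot"]),s["t"])
c=cam("wrist");np.save("pics/w4.npy",c,allow_pickle=True);cv2.imwrite("pics/w4.png",c["im"])
h=cv2.cvtColor(c["im"],cv2.COLOR_BGR2HSV)
u,v=proj(c,[543,-264,13]).astype(int);print(u,v)
m=cv2.inRange(h,(0,0,110),(180,70,255));M=np.zeros_like(m);M[v-60:v+60,u-60:u+60]=m[v-60:v+60,u-60:u+60]
for k in cv2.findContours(M,0,2)[0]:
    if cv2.contourArea(k)>200: print("silver",cv2.contourArea(k),cv2.boundingRect(k),cv2.fitEllipse(k))
r=cv2.inRange(h,(0,150,80),(4,255,255))|cv2.inRange(h,(174,150,80),(180,255,255))
for k in cv2.findContours(r,0,2)[0]:
    if cv2.contourArea(k)>30:
        mm=cv2.minAreaRect(k);print("red",cv2.contourArea(k),mm,onz(c,*mm[0],13))
E
```

```text
[ 545.1415029  -256.91199446  188.85193605] [-1.79908264e+02  2.01376358e-02  3.67419117e+01] 10.7
318 222
silver 1994.5 (292, 199, 50, 52) ((315.90234375, 224.94744873046875), (49.12520217895508, 52.34969711303711), 177.0380401611328)
red 231.5 ((222.5, 324.0), (18.0, 17.0), 90.0) [ 398.26078671 -250.01510967   13.        ]
red 86.5 ((353.67694091796875, 303.8153991699219), (12.899612426757812, 14.139958381652832), 29.744882583618164) [ 497.1742477  -343.72049323   13.        ]
red 2281.0 ((537.9026489257812, 267.95697021484375), (61.818626403808594, 75.00301361083984), 42.27368927001953) [ 635.59729804 -463.78801966   13.        ]
red 173.5 ((317.5, 191.5), (15.0, 13.0), 0.0) [ 566.49691114 -245.64389429   13.        ]
red 186.0 ((215.03843688964844, 142.19229125976562), (18.582456588745117, 15.254256248474121), 33.6900634765625) [ 547.14363647 -146.05139296   13.        ]
red 114.5 ((374.0, 136.0), (18.0, 12.0), 90.0) [ 635.88089375 -255.903094     13.        ]
```

View pics/w4.png

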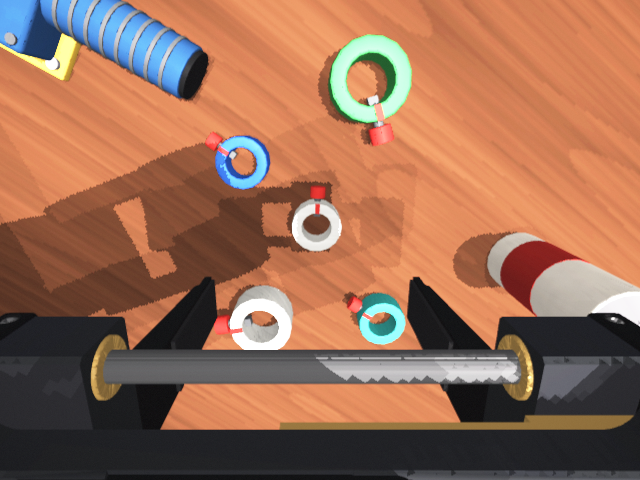

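The small silver collar is at (316,225), with its red screw straight up from it at (317.5,191.5). That puts the screw almost exactly along tool +x.

```bash
python3 - <<'E'
from h import *
c=np.load("pics/w4.npy",allow_pickle=True).item()
A=onz(c,316,225,13);B=onz(c,316.2,227,26);S=onz(c,317.5,191.5,13);d=S-A
print(A,B,S,np.degrees(np.arctan2(d[1],d[0])),np.linalg.norm(d))
s=env.state();print(s["eef_pos"],np.degrees(s["tcp_rot"]),tool(A-s["eef_pos"]),tool(B-s["eef_pos"]))
E
```

```text
[ 540.13359113 -263.74693761   13.        ] [ 541.4135722  -262.89082091   26.        ] [ 566.49691114 -245.64389429   13.        ] 34.47642841707877 31.98038178577322
[ 545.31527831 -256.69586288  189.13884512] [-1.79935658e+02  1.11167196e-02  3.67629005e+01] [ -8.33707667   2.74528498 176.13749419] [ -6.80179163   2.81090953 163.13711417]
```

Emit:
arm_command(targets=[[-7.5, 3, 40, 2.2, 1], [-7.5, 3, 80, 2.2, 1], [-7.5, 3, 120, 2.2, 0.8], [-7.5, 3, 120, 2.2, 0.8], [-7.5, 3, 120, 2.2, 0.8]])

```text
t: 11.25
eef_pos: [541.5, -264.0, 70.2]
tcp_rot: [-3.141, 0.0, 0.603]
ft_force: [0.4, -0.6, 0.8]
opening: 0.824
grip_force: 0.0
```

```bash
python3 - <<'E'
from h import *
s=env.state();print(s["eef_pos"],np.degrees(s["tcp_rot"]))
c=cam("wrist");h=cv2.cvtColor(c["im"],cv2.COLOR_BGR2HSV)
u,v=proj(c,[541,-263,13]).astype(int);print(u,v)
m=cv2.inRange(h,(0,0,110),(180,70,255));M=np.zeros_like(m);M[v-70:v+70,u-70:u+70]=m[v-70:v+70,u-70:u+70]
for k in cv2.findContours(M,0,2)[0]:
    if cv2.contourArea(k)>500: print("silver",cv2.contourArea(k),cv2.boundingRect(k),cv2.fitEllipse(k))
r=cv2.inRange(h,(0,150,80),(4,255,255))|cv2.inRange(h,(174,150,80),(180,255,255));r[:,:u-60]=0;r[:,u+60:]=0
for k in cv2.findContours(r,0,2)[0]:
    if cv2.contourArea(k)>60:
        mm=cv2.minAreaRect(k);print("red",cv2.contourArea(k),mm,onz(c,*mm[0],13))
cv2.imwrite("pics/w5.png",c["im"]);np.save("pics/w5.npy",c,allow_pickle=True)
E
```

```text
[ 541.50738953 -264.02520595   70.17668337] [-1.79959014e+02  1.01356761e-02  3.45402064e+01]
311 259
silver 4515.5 (275, 223, 75, 78) ((312.2193603515625, 262.11663818359375), (73.8514175415039, 78.164794921875), 177.80030822753906)
red 64.5 ((312.5, 239.5), (13.0, 5.0), 90.0) [ 552.4060884  -255.71004398   13.        ]
red 399.0 ((312.0, 213.0), (20.0, 22.0), 90.0) [ 566.2948703  -245.75368787   13.        ]
```

Emit:
arm_command(targets=[[-1, 0, 30, 0, 0.8], [-1, 0, 55, 0, 0.8], [-1, 0, 66, 0, 0.8], [-1, 0, 66, 0, 0.6], [-1, 0, 66, 0, 0.3]])

```text
t: 11.8
eef_pos: [541.1, -265.6, 5.2]
tcp_rot: [3.14, -0.001, 0.602]
ft_force: [-0.0, -0.3, 0.2]
opening: 0.686
grip_force: 0.0
```

Emit:
arm_command(targets=[[0, 0, 0, 0, 0], [0, 0, 0, 0, 0], [0, 0, 0, 0, 0], [0, 0, 0, 0, 0], [0, 0, 0, 0, 0]])

```text
t: 12.3
eef_pos: [540.7, -265.5, 4.6]
tcp_rot: [3.14, -0.001, 0.601]
ft_force: [-1.2, 1.5, 6.6]
opening: 0.484
grip_force: 30.0
```

```bash
python3 - <<'E'
from h import *
s=env.state();print(s["eef_pos"],np.degrees(s["tcp_rot"]),s["opening"]*95,s["grip_force"],s["ft_force"],s["joints"])
E
```

```text
[ 540.69850012 -265.49393449    4.55321977] [ 1.79934130e+02 -3.40785611e-02  3.44611030e+01] 45.93585332331218 30.002466291189194 [-1.20481046  1.49730926  6.5752231 ] [-5.66103428e-01  7.29876329e-01  1.78222927e+00  1.63294592e-04
  6.28196228e-01  4.03101472e-01]
```

Emit:
arm_command(targets=[[0, 0, -20, 0, 0], [0, 0, -60, 0, 0], [0, 0, -100, 0, 0], [0, 0, -140, 0, 0], [0, 0, -150, 0, 0]])

```text
t: 12.8
eef_pos: [541.5, -266.0, 157.9]
tcp_rot: [3.136, -0.002, 0.601]
ft_force: [0.2, -0.4, -2.7]
opening: 0.483
grip_force: 30.0
```

```bash
python3 - <<'E'
from h import *
s=env.state();print(s["eef_pos"],np.degrees(s["tcp_rot"]),s["opening"]*95,s["grip_force"],s["ft_force"])
c=cam("wrist");h=cv2.cvtColor(c["im"],cv2.COLOR_BGR2HSV);np.save("pics/w6.npy",c,allow_pickle=True)
z=s["eef_pos"][2]-4+13+.5
u,v=proj(c,[s["eef_pos"][0],s["eef_pos"][1],z+13]).astype(int);print("tcp axis at top",u,v)
r=cv2.inRange(h,(0,150,60),(4,255,255))|cv2.inRange(h,(174,150,60),(180,255,255))
for k in cv2.findContours(r,0,2)[0]:
    if cv2.contourArea(k)>60 and abs(cv2.minAreaRect(k)[0][0]-u)<60:
        mm=cv2.minAreaRect(k);print("red",cv2.contourArea(k),mm,tool(onz(c,*mm[0],z)-s["eef_pos"]))
cv2.imwrite("pics/crop5.png",cv2.resize(c["im"][v-140:v+70,u-120:u+120],None,fx=2.8,fy=2.8,interpolation=cv2.INTER_CUBIC));print(tool(np.array([563.6,54.2,155])-s["eef_pos"]))
E
```

```text
[ 541.4535469  -265.95408339  157.90043619] [ 1.79683953e+02 -1.42342367e-01  3.44618581e+01] 45.863168322879574 29.999753683805466 [ 0.16661889 -0.41597323 -2.67712543]
tcp axis at top 314 322
red 139.5 ((312.0, 280.5), (19.0, 8.0), 90.0) [14.27233923 -0.88212805 -9.47337884]
red 806.5 ((311.5, 242.5), (29.0, 31.0), 90.0) [32.59250946 -1.11776339 -9.43472851]
red 125.0 ((367.5, 124.0), (20.0, 11.0), 90.0) [83.20452619 21.71616433 -9.21508241]
[ 199.41531661 -251.44886304    2.1250414 ]
```

View pics/crop5.png

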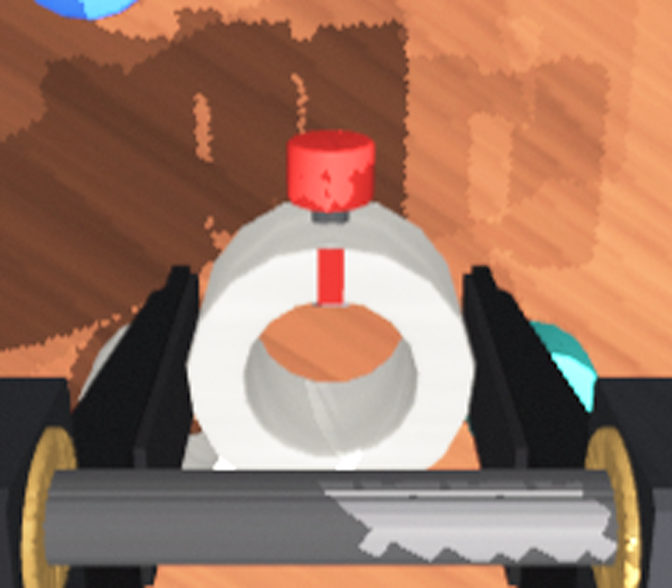

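The collar is held level, with the screw straight along tool +x (red slot at (331,275), head at (331,170)).

```bash
python3 - <<'E'
from h import *
c=np.load("pics/w6.npy",allow_pickle=True).item()
s=env.state();p=s["eef_pos"];print(p)
print(tool(onz(c,312.2,317.4,p[2]+21.5)-p), tool(np.array([563.5,54.0,155])-p))
E
```

```text
[ 541.23066271 -265.8123383   157.25328561]
[  1.63552492  -0.53528985 -21.49932002] [ 199.32466054 -251.09445139    1.47938827]
```

Emit:
arm_command(targets=[[31, -42, 0, 0, 0], [62, -84, 0, 0, 0], [92, -126, 0, 0, 0], [122, -168, 0, 0, 0], [150, -200, 0, 0, 0]])

```text
t: 13.35
eef_pos: [549.5, -13.7, 152.0]
tcp_rot: [-3.14, 0.002, 0.601]
ft_force: [0.4, 0.1, -2.3]
opening: 0.483
grip_force: 30.0
```

Emit:
arm_command(targets=[[25, -25, 0, 6, 0], [50, -51, 0, 13, 0], [50, -51, 0, 20, 0], [50, -51, 0, 27, 0], [50, -51, 0, 27, 0]])

```text
t: 13.85
eef_pos: [562.5, 55.1, 152.0]
tcp_rot: [-3.141, 0.003, 0.129]
ft_force: [-0.1, -0.0, -1.4]
opening: 0.488
grip_force: 30.0
```

Emit:
arm_command(targets=[[0, 0, 0, 0, 0], [0, 0, 0, 0, 0], [0, 0, 0, 0, 0]])

```text
t: 14.15
eef_pos: [563.1, 54.4, 153.4]
tcp_rot: [-3.141, 0.0, 0.131]
ft_force: [0.9, 0.0, -1.4]
opening: 0.489
grip_force: 30.0
```

```bash
python3 - <<'E'
from h import *
s=env.state();p=s["eef_pos"];print(p,np.degrees(s["tcp_rot"]),s["joints"])
print(tool(np.array([563.5,54.0,155])-p))
E
```

```text
[563.08244768  54.44756902 153.36957935] [-1.79991331e+02  1.98425726e-02  7.52475424e+00] [-2.04073041e-02  4.78111438e-01  1.77445259e+00  1.25163772e-04
  8.89393840e-01  1.41897846e+00]
[ 0.35478066  0.49814838 -1.630619  ]
```

Emit:
arm_command(targets=[[-1, 0.5, 20, 0, 0], [-1, 0.5, 38, 0, 0], [-1, 0.5, 38, 0, 0], [-1, 0.5, 38, 0, 0], [-1, 0.5, 38, 0, 0]])

```text
t: 14.65
eef_pos: [562.7, 54.0, 116.5]
tcp_rot: [3.141, -0.001, 0.13]
ft_force: [0.8, -0.3, -1.2]
opening: 0.485
grip_force: 30.0
```

```bash
python3 - <<'E'
from h import *
s=env.state();p=s["eef_pos"];print(p,np.degrees(s["tcp_rot"]))
c=cam("wrist");np.save("pics/w7.npy",c,allow_pickle=True)
u,v=proj(c,[p[0],p[1],p[2]+21.5]).astype(int);print(u,v,proj(c,[563.5,54,105]))
cv2.imwrite("pics/crop6.png",cv2.resize(c["im"][v-90:v+60,u-80:u+80],None,fx=4,fy=4,interpolation=cv2.INTER_CUBIC))
E
```

```text
[562.74500183  54.03195145 116.53755365] [ 1.79993311e+02 -7.86268964e-02  7.47109382e+00]
314 320 [314.33935873 287.50658316]
```

View pics/crop6.png

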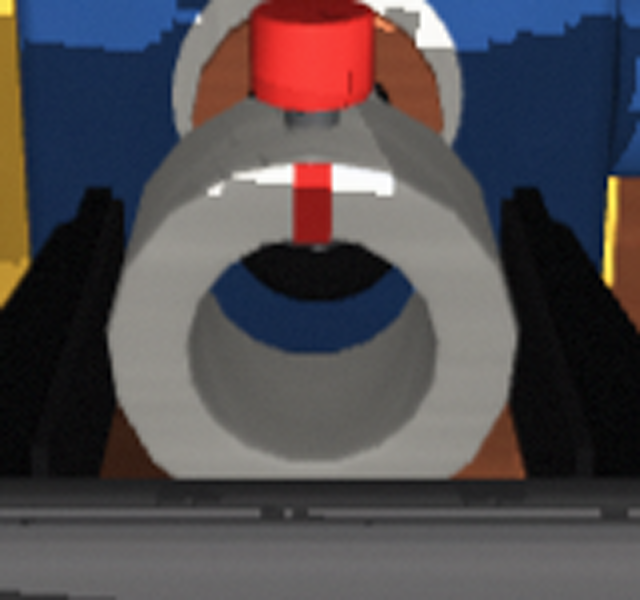

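The shaft's dark top shows centred sideways in the bore. Its rear edge is at crop (318,300) and the bore's rear lower edge at (315,352), so I can compute the x offset from those.

```bash
python3 - <<'E'
from h import *
c=np.load("pics/w7.npy",allow_pickle=True).item()
p=np.array([562.745,54.03,116.54]);g=lambda x,y,z:tool(onz(c,314-80+x/4,320-90+y/4,z)-p)[:2].round(2)
print("shaft rear z105 r9",g(318,300,105),"z101 r12",g(318,300,101))
print("bore rear bottom r13.5",g(315,352,112),"bore top centre",g(312.5,350,138))
print("bore top rear",g(312,460,138),"top front",g(312,241,138),"left",g(188,345,138),"right",g(437,345,138))
print("shaft sides", g(240,262,105),g(397,262,105))
E
```

```text
shaft rear z105 r9 [-9.38 -0.29] z101 r12 [-11.41  -0.28]
bore rear bottom r13.5 [-13.25  -0.7 ] bore top centre [ 1.24 -1.02]
bore top rear [-12.57  -1.07] top front [14.3  -1.09] left [  1.84 -14.7 ] right [ 1.87 12.65]
shaft sides [ -3.87 -10.59] [-3.84 10.11]
```

Emit:
arm_command(targets=[[0, 0.4, 5, 0, 0], [0, 0.4, 10, 0, 0], [0, 0.4, 16, 0, 0], [0, 0.4, 23, 0, 0], [0, 0.4, 30, 0, 0]])

```text
t: 15.2
eef_pos: [562.2, 53.7, 84.9]
tcp_rot: [-3.141, 0.0, 0.13]
ft_force: [-1.1, 0.4, -2.2]
opening: 0.483
grip_force: 30.0
```

Emit:
arm_command(targets=[[0, 0, 6, 0, 0], [0, 0, 12, 0, 0], [0, 0, 16, 0, 0], [0, 0, 16, 0, 0]])

```text
t: 15.6
eef_pos: [562.1, 53.7, 69.0]
tcp_rot: [-3.141, 0.001, 0.13]
ft_force: [-0.3, -0.2, -2.6]
opening: 0.488
grip_force: 30.0
```

Emit:
arm_command(targets=[[0, 0, 2, 0, 0], [0, 0, 4, 0, 0], [0, 0, 6, 0, 0], [0, 0, 8, 0, 0], [0, 0, 8, 0, 0]])

```text
t: 16.1
eef_pos: [562.6, 53.7, 61.9]
tcp_rot: [3.142, -0.001, 0.13]
ft_force: [-1.3, -0.2, 6.6]
opening: 0.484
grip_force: 30.0
```

Emit:
arm_command(targets=[[0, 0, 1, 0, 0], [0, 0, 1, 0, 0], [0, 0, 1, 0, 0]])

```text
t: 16.4
eef_pos: [562.6, 53.7, 61.5]
tcp_rot: [3.141, -0.001, 0.13]
ft_force: [-2.7, 1.1, 11.3]
opening: 0.48
grip_force: 30.0
```

Emit:
arm_command(targets=[[0, 0, 1, 0, 0], [0, 0, 1, 0, 0], [0, 0, 1, 0, 0]])

```text
t: 16.7
eef_pos: [562.7, 53.7, 61.3]
tcp_rot: [3.141, -0.002, 0.13]
ft_force: [-5.3, 0.2, 21.1]
opening: 0.482
grip_force: 30.0
```

```bash
python3 - <<'E'
from h import *
s=env.state();p=s["eef_pos"]
c=cam("wrist");h=cv2.cvtColor(c["im"],cv2.COLOR_BGR2HSV)
r=cv2.inRange(h,(0,150,60),(4,255,255))|cv2.inRange(h,(174,150,60),(180,255,255));r[:,:260]=0;r[:,370:]=0
for k in cv2.findContours(r,0,2)[0]:
    if cv2.contourArea(k)>60:
        mm=cv2.minAreaRect(k);print("red",cv2.contourArea(k),mm)
s=env.state();print(s["eef_pos"],np.degrees(s["tcp_rot"]),s["ft_force"],s["moment"],s["t"])
E
```

```text
red 151.5 ((311.5, 280.5), (19.0, 9.0), 90.0)
red 752.0 ((311.5, 243.0), (28.0, 29.0), 90.0)
[562.64908509  53.73560561  61.29694044] [ 1.79987999e+02 -1.03264464e-01  7.46370368e+00] [-5.8845307  -1.04760531 20.6456063 ] [-0.11927157  1.14850093 -0.03385498] 16.75
```

The red screw sits at the same pixels as right after the grasp, so the collar hasn't slipped or tilted. The washer is on its stop, so I'm handing in.

```bash
python3 -c "
from cell import env
print(env.job_done())"
```

```text
the job is handed in; nothing more can be done
None
```

I handed the job in at about 17 s: lock slid to its end stop, shaft flat turned to the pointer, and collar held down in the fingers on the stopped washer with its screw towards the flat; the last check was by force and pixel readings, as all 10 picture views were used.

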